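Clamp a screw pot centred on a shaker platform

ROBOT

A 6-joint arm with a two-finger parallel gripper is mounted at the origin on a cart in front of the work surface, level with it; the furniture and walls round the work are solid. World frame = base frame: x ahead of the robot, y to its left, z up, the work surface at z = 0. Lengths are in m, angles in rad, forces in N, time in s.
With the tool pointing down it reaches from about 0.3 to 0.875 m from the base axis. Payload 6.4 kg.
Tool frame: the origin (TCP) lies on the centre line of the jaws, within the pads' length; the fingertips stand 17 mm ahead of it and the grasp point (between the pads) lies 2 mm behind it; z points along the fingers, y is the line along which they close (so a half turn about z gives the same grasp; the last joint's range is limited). The gripper opens to 85 mm and grips with 20 to 120 N. Pads are 22 mm wide; open, the fingers measure 114 mm over their backs; the gripper's body (76 mm by 85 mm) begins 54 mm behind the grasp point. The pads swing forward as they close: fully open they stand 13 mm farther back than shut.
Start: joints at [-1.338, 0.181, 1.607, -0, 1.354, -0.206], TCP at [0.244, -0.521, 0.248] pointing down, gripper open.
Joint ranges: [-2.99, 2.99], [-0.89, 2.07], [0.3, 2.58], [-1.14, 4.28], [0, 2.63], [-3.12, 3.12]. Speed limits (rad/s): [2.57, 2.57, 3.01, 3.14, 3.14, 3.14].

INTERFACE

Orientations are given as a unit quaternion [w, x, y, z].
In Python, from rig import telemetry, viewer, ticket, finder gives the robot as it stands.
- The arm moves only by the tool jog_arm, never from a script. Its argument "rows" is text: rows parted by semicolons, each of 5 numbers parted by spaces: the closure, from 0 (fully open) to 1 (shut), then the shift along the world's x, y, z in mm, then the turn about the world's z in rad. A call has 1 to 10 rows; each row shifts and turns the commanded pose from where the row before left it; what a row does not reach is not made up. A row lasts 1/8 s, in which the tool goes at most 62.5 mm and 10.7 degrees, less where a joint would pass 70% of its speed; a pose out of reach is approached as far as the arm can. A call with a gripper value outside its range is refused whole. The fingers move at their own pace and stop on an object; "squeeze" is the grip in N (left out, the last holds). Time passes only in rows, so rows that do not move let the fingers close. It gives the time, the measured TCP pose, the force, the opening and the grip force at its end, in the units of the state.
- telemetry.read_state(): the state, without advancing time (a new reading comes with each control period).
- viewer.grab_frame(name): name is "scene" or "top" or "wrist"; returns a dict with "frame" (384x512x3 uint8, red, green, blue), "intrinsics" (3x3 intrinsics, pixels), "world_to_cam" (4x4, takes a point from world to camera coordinates). Camera axes: x right, y down, z forward; pixel columns grow to the right and rows downward; lengths in m; the calibration is good to about 2 mm. A picture is of the moment at which its call begins. There is no depth.
- ticket.hand_in(): hands the job in; it is judged then, once.
Trained networks look in a picture, given as the dict that the camera call returned (one of the last four; its "shot" number tells which), for a name from the list of things; names that differ only in an ending like _2 or _b are one class to them, and where a whole thing is asked for, a point or a joint stands for the part that bears it (a point fixed in the world has none). Each returns a list of dicts, best first, with "confidence" (0 to 1); they miss things now and then, are a little off and sometimes report something else, mostly with a low value. They report only what shows in the picture. A call takes as long as a camera call. They do not tell look-alikes from the thing itself.
- finder.find_in(target, picture): "box" ([left, top, width, height] in pixels, round what is visible of it).
The state is a dict: "t": time; "joints": joint angles; "dq": joint speeds; "joint_torque": joint torques, N m; "position": TCP position; "orientation": TCP orientation; "force": force on the tool from outside, world axes, zero at the start; "ft_torque": the same for the moment, N m; "opening": opening from 0.0 (shut) to 1.0 (fully open); "gripper_force": force on a finger pad.
Only numpy, scipy, OpenCV 4.12 (cv2) and the standard library are available. Lean on these libraries where they do the work, as an engineer would, in place of code of your own. Each camera call takes 0.05 s, during which the arm holds its last target. There are 200 camera calls.

TASK

Load the small white screw pot into the shaker cradle: stand it upright on the little round platform and let go of it, then slide the clamp up so that its pad pushes the pot back into the V-shaped stop and keeps it gripped there, centred with no edge hanging over the platform. Clamp it snugly but gently, do not force it, and leave the other things on the bench where they are.

Things in the scene. Friction and masses are not known exactly. Their poses are not given: they have to be found in the camera images.
- pot_centre (a point): Centre, half-way up, of the loose white screw pot (the small one): round, 49 mm high, 0.06 kg; body 45 mm in diameter up to 30 mm from its foot, lid 48 mm in diameter above that. Its foot lies 24.5 mm below this point. z is the pot's axis, up.
- platform_top (a point): Centre of the top of the cradle's round platform (52 mm in diameter), 30 mm above the bench. The cradle is fixed to the bench, turned differently each time. x points from the clamp to the V-shaped stop, the way the clamp closes; z is up. The grey bed below reaches from 150 mm behind (-x) to 50 mm beyond this point and is 96 mm wide, its top 12 mm above the bench.
- v_stop (a point): Middle of the V-shaped stop at its upper edge, 30 mm beyond the platform's centre: two upright polished, slippery aluminium walls, 18 mm higher than the platform, each facing its centre at 42 degrees either side of x. A pot pushed home against both walls stands central on the platform.
- clamp_fin (a point): Centre of the black upright fin on the sliding grey clamp: 12 mm thick along the slide, 26 mm wide, standing free from 52 to 85 mm above the bench (this point at 68 mm). It can be pinched across its width or pushed from behind. The carriage below it reaches 20 mm before and behind this point and is 50 mm wide.
- carriage_front (a point): Front face of the clamp's carriage, 11 mm above the platform, where a screw comes out that carries the round slick black pad (12 mm across). How far the screw is turned out differs each time and is not measured: the pad's face stands 8 to 46 mm in front of this point, so where it meets the pot must be felt.
- clamp (a joint): Slide of the clamp in m: 0 fully open, grows towards the stop, travel 0.068. Stiff: it takes about 5 N to slide and stays where it is left. The pad is sprung, yielding about 1 mm per 9 N, 4 mm at most; the clamp keeps a grip of up to about 5 N by friction. A push of 4 to 8 N beyond what sliding takes is snug; over 14 N on the pot is too hard.
- big_jar: Bystander: pink powder jar with a white lid, 66 mm in diameter, 82 mm high; origin at the centre of its foot.
- bur_case: Bystander: small black case, 28 x 56 x 22 mm; origin at the centre of its underside.
- bench_brush: Bystander: yellow bench brush lying flat, 156 mm long, 11 mm thick; origin below its middle.
Mind the look-alikes: they are no part of the job. Of the things that look like the part that bears platform_top, the larger one is meant.

How it is judged:
By the outcome, as a careful person would: the job done as asked, in the order asked, and still so for the second after the job is handed in, with the robot touching nothing.
It also fails if it takes over 64 s, if anything falls off the work surface, if the arm or the gripper's body presses on something with over 40 N, if the wrist force passes 120 N, or if a joint passes its speed limit or range.

## Working session

There is one attempt and no reset: what is moved stays moved. The work goes in short steps, Python scripts to look and compute and a tool call to move; the robot and the scene stay as the last step left them, time stands still between calls to the robot, and variables do not carry over. Pictures are saved under pics/ and viewed, at most 10 in all, crops included, and the job is handed in when it is done.

Besides the shell and the picture viewer there is one more tool, called after "Call:" as name(argument=value, ...) on one line, values as JSON. jog_arm: Moves the arm, as the interface text tells. Its arguments: {"type":"object","properties":{"rows":{"type":"string"},"squeeze":{"type":"number"}},"required":["rows"]}

```bash
mkdir -p pics
cat > h.py <<'E'
import numpy as np, cv2
from rig import telemetry, viewer, ticket, finder
def ray(p,u,v):
    K=np.array(p["intrinsics"]);T=np.array(p["world_to_cam"]);R=T[:3,:3];c=-R.T@T[:3,3]
    return c,R.T@np.linalg.inv(K)@np.array([u,v,1.])
def onz(p,u,v,z):
    c,d=ray(p,u,v);return (c+d*(z-c[2])/d[2]).round(4)
def proj(p,X):
    T=np.array(p["world_to_cam"]);q=np.array(p["intrinsics"])@(T[:3,:3]@np.array(X)+T[:3,3]);return (q[:2]/q[2]).round(1)
def save(p,n,crop=None,s=1):
    f=p["frame"][:,:,::-1]
    if crop: x,y,w,h=crop;f=f[y:y+h,x:x+w]
    cv2.imwrite("pics/"+n,cv2.resize(f,None,fx=s,fy=s,interpolation=cv2.INTER_CUBIC))
E
python3 - <<'E'
from h import *
P={n:viewer.grab_frame(n) for n in("scene","top")}
for n,p in P.items():
    print(n,ray(p,256,192)[0].round(3))
    for t in("pot_centre","platform_top","v_stop","clamp_fin","carriage_front","big_jar","bur_case","bench_brush"):
        print(t,[(np.round(d["box"]).astype(int).tolist(),round(d["confidence"],2)) for d in finder.find_in(t,p)])
    save(p,n+"0.png",None,1.5)
E
```

```text
scene [-0.232  0.942  0.816]
pot_centre [([179, 215, 60, 52], 0.31)]
platform_top [([259, 204, 40, 29], 0.79), ([178, 213, 63, 54], 0.68)]
v_stop [([261, 206, 39, 28], 0.91), ([179, 215, 62, 49], 0.59)]
clamp_fin [([206, 228, 22, 28], 0.58), ([278, 214, 14, 17], 0.55)]
carriage_front [([208, 229, 20, 27], 0.94), ([281, 212, 17, 18], 0.6), ([229, 166, 14, 26], 0.52)]
big_jar [([227, 167, 18, 27], 0.68)]
bur_case [([228, 170, 20, 22], 0.18)]
bench_brush [([189, 268, 42, 29], 0.54)]
top [ 0.375 -0.093  1.052]
pot_centre [([329, 213, 19, 21], 0.63)]
platform_top [([143, 150, 56, 72], 0.78), ([223, 193, 38, 52], 0.74), ([150, 187, 23, 24], 0.72), ([329, 215, 19, 20], 0.17)]
v_stop [([224, 193, 35, 53], 0.94), ([143, 151, 52, 72], 0.58)]
clamp_fin [([150, 188, 20, 23], 0.6), ([232, 225, 10, 12], 0.58)]
carriage_front [([232, 229, 12, 8], 0.54)]
big_jar [([254, 122, 24, 33], 0.58)]
bur_case [([364, 241, 23, 12], 0.5)]
bench_brush [([122, 198, 6, 51], 0.47)]
```

View pics/scene0.png

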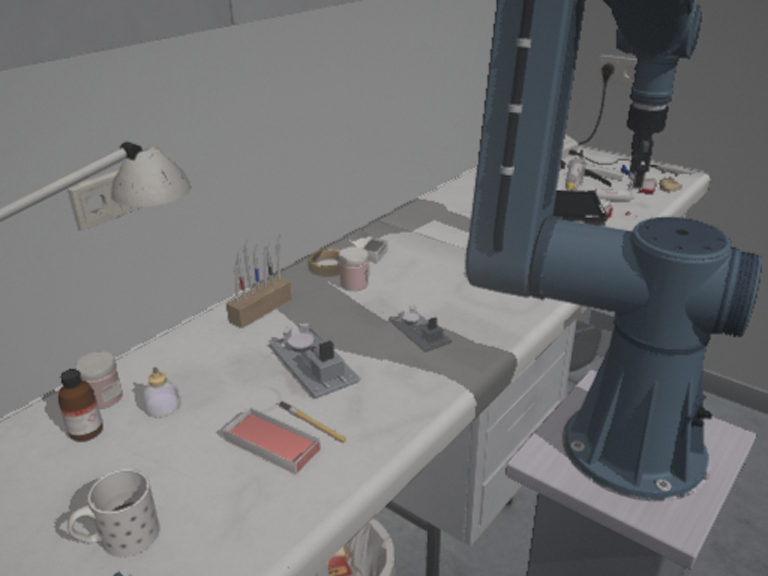

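View pics/top0.png

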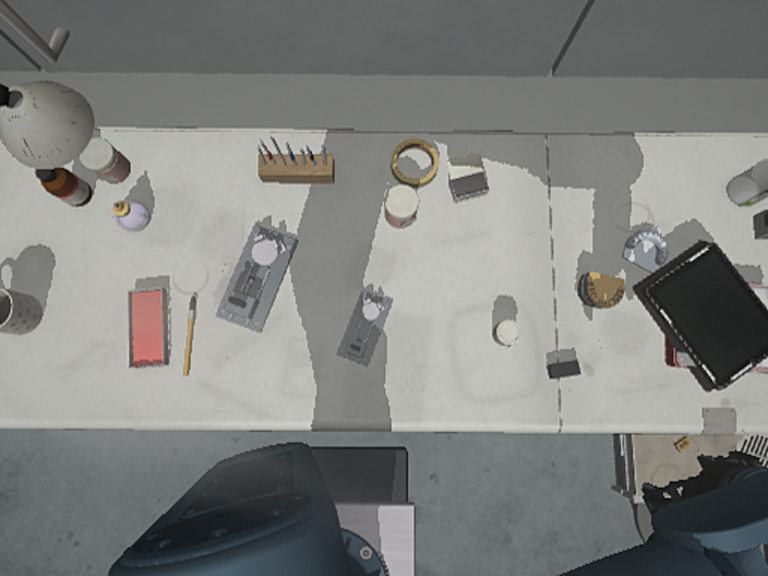

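Candidates in top.png, at 1.5x pixels:
- **Pot:** the small white pot at (507,332). The white-lidded pink jars at (401,205) and (103,158) are too big.
- **Cradle:** the larger one at (258,275), with its platform at (265,250) and fin at (241,300). The smaller look-alike is at (365,325).

I'll measure both and check with a crop.

Run:
```python
from h import *
p=viewer.grab_frame("top")
print("pot lid",onz(p,338,221,.049), [onz(p,a,221,.049)[:2] for a in(329,347)])
a=onz(p,176.5,166.5,.03);b=onz(p,161,200,.085);print(a,b,"yaw",np.arctan2(*(a-b)[[1,0]]))
for u,v in((179,147),(198,156),(172,222),(144,212)): print(onz(p,u,v,.012))
f=p["frame"][:,:,::-1]
A=cv2.resize(f[140:228,135:223],(400,400),interpolation=2);B=cv2.resize(f[190:260,320:390],(400,400),interpolation=2)
cv2.imwrite("pics/c1.png",np.hstack([A,B]))
```

```text
pot lid [ 0.4685 -0.3317  0.049 ] [array([ 0.4682, -0.3062]), array([ 0.4687, -0.3571])]
[0.6272 0.1356 0.03  ] [0.5187 0.1613 0.085 ] yaw -0.2325799076088231
[0.6925 0.1349 0.012 ]
[0.6648 0.0763 0.012 ]
[0.4649 0.1449 0.012 ]
[0.4935 0.2284 0.012 ]
```

View pics/c1.png

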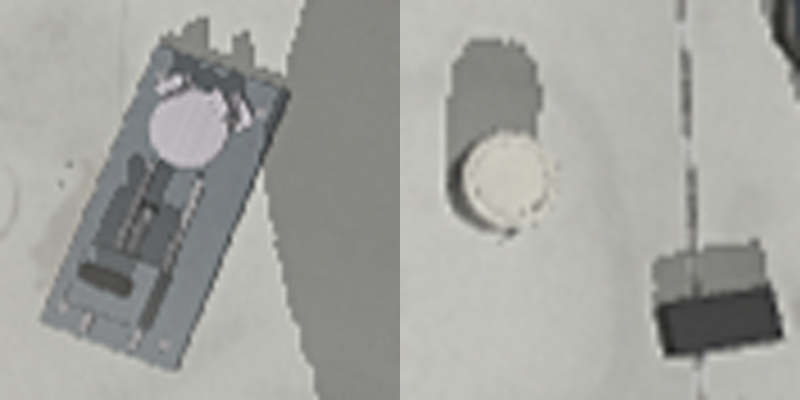

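The crop confirms the pot: a round white lid at crop (508,181), about 48 mm across. It also shows the larger cradle, with its platform at (189,128), the V toward the upper right and the fin at (106,278). Next I'll refine the yaw and plan the first move.

Run:
```python
from h import *
from scipy.spatial.transform import Rotation as R
p=viewer.grab_frame("top")
c=[onz(p,*q,.012)[:2] for q in((170.2,148.4),(198.8,160.2),(174.6,221.4),(144.2,210.8))]
print(c); F=(c[0]+c[1])/2;B=(c[2]+c[3])/2
d=F-B;print("len",np.hypot(*d),"w",np.hypot(*(c[0]-c[1])),np.hypot(*(c[2]-c[3])),"yaw",np.arctan2(d[1],d[0]),"plat by bed",F-.05*d/np.hypot(*d))
print("plat",onz(p,176.6,168.2,.03),"fin",onz(p,158.3,201.2,.085),"pot",onz(p,338.9,221.7,.049),"case",onz(p,376,246,.022))
s=telemetry.read_state();q=s["orientation"];r=R.from_quat([q[1],q[2],q[3],q[0]]).as_matrix();print(s["position"],r.round(3).tolist(),"ytool ang",np.arctan2(r[1,1],r[0,1]),s["force"],s["t"])
```

```text
[array([0.6879, 0.1613]), array([0.6518, 0.0734]), array([0.4667, 0.1374]), array([0.4971, 0.2281])]
len 0.1990034233373889 w 0.09502431267838769 0.0956590298926348 yaw -0.33486064949310945 plat by bed [0.62262719 0.13378188]
plat [0.622 0.135 0.03 ] fin [0.5153 0.1686 0.085 ] pot [ 0.4665 -0.3341  0.049 ] case [ 0.4002 -0.4446  0.022 ]
[ 0.24431027 -0.52052827  0.24828785] [[0.905, 0.425, 0.0], [0.425, -0.905, 0.0], [0.0, -0.0, -1.0]] ytool ang -1.1320181346062455 [-0.39842487  0.32792656 -0.73300861] 1.0
```

Call:
jog_arm(rows="0.3 45 37 0 -0.155; 0.3 45 37 0 -0.155; 0.3 44 37 -20 -0.155; 0.3 44 38 -40 -0.155; 0.3 44 38 -40 -0.155; 0.3 0 0 0 0; 0.3 0 0 0 0", squeeze=25)

```text
t: 1.88
position: [0.4564, -0.3425, 0.1577]
orientation: [0.0, 0.986, -0.166, 0.0]
force: [0.3, -1.0, 0.1]
opening: 0.701
gripper_force: 0.0
```

Run:
```python
from h import *
p=viewer.grab_frame("wrist")
print(proj(p,[.4665,-.3341,.049]),ray(p,256,192)[0],[d for d in finder.find_in("pot_centre",p)])
save(p,"w1.png")
s=telemetry.read_state();print(s["position"],s["opening"],s["joints"])
```

```text
[238.9 189.4] [ 0.52387053 -0.36640454  0.28386857] [{'box': [211.4, 151.3, 54.7, 59.6], 'confidence': 0.86}]
[ 0.45616372 -0.34370463  0.15864122] 0.7006100053724444 [-8.53291715e-01  2.66538049e-01  1.69628816e+00 -3.30216594e-04
  1.17653252e+00  1.05422506e+00]
```

View pics/w1.png

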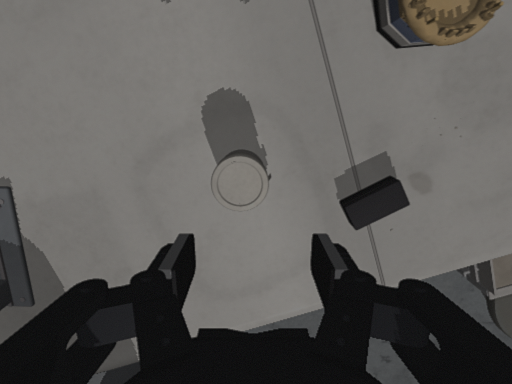

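Wrist view: the pot's lid ring is at (240,182), and the bur case is clear of the fingers at (375,203).

Run:
```python
from h import *
p=viewer.grab_frame("wrist")
g=cv2.cvtColor(p["frame"],cv2.COLOR_RGB2GRAY)
print(cv2.HoughCircles(cv2.GaussianBlur(g,(3,3),0),cv2.HOUGH_GRADIENT,1,30,param1=80,param2=15,minRadius=22,maxRadius=33))
print(onz(p,240,182.5,.049),onz(p,211.5,182.5,.049),onz(p,268.5,182.5,.049))
s=telemetry.read_state();q=s["orientation"]
print(s["position"],2*np.arctan2(q[2],q[1]))
```

```text
[[[241.5 176.5  28. ]
  [407.5  16.5  31.3]]]
[ 0.4715 -0.3382  0.049 ] [ 0.4792 -0.316   0.049 ] [ 0.4637 -0.3605  0.049 ]
[ 0.45606751 -0.34381768  0.15871967] -0.3371984055286654
```

Call:
jog_arm(rows="0.3 14 7 -30 0; 0.3 0 0 -50 0; 0.3 0 0 -30 0; 0.3 0 0 -11 0; 0.3 0 0 0 0; 0.3 0 0 0 0")

```text
t: 2.78
position: [0.4711, -0.3366, 0.0383]
orientation: [0.001, 0.986, -0.168, 0.001]
force: [0.5, -0.4, 0.1]
opening: 0.699
gripper_force: 0.0
```

Run:
```python
from h import *
p=viewer.grab_frame("wrist");print(telemetry.read_state()["position"],proj(p,[.4715,-.338,.049]),proj(p,[.468,-.335,.049]))
save(p,"w2.png")
```

```text
[ 0.47109678 -0.3364636   0.03825792] [254.6 273.8] [250.8 282.3]
```

View pics/w2.png

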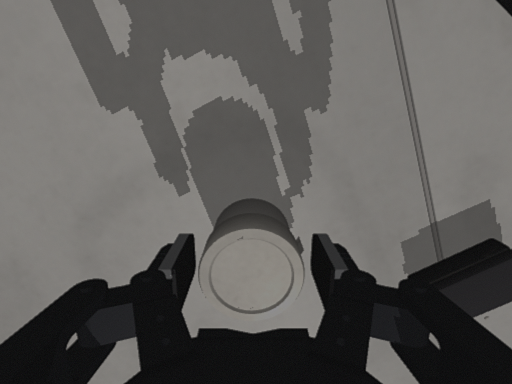

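The lid is centred between the pads at (252,276), within about 1 mm of the TCP. I'll close, lift and check the grip.

Call:
jog_arm(rows="0.6 0 0 0 0; 0.6 0 0 0 0; 0.6 0 0 0 0; 0.6 0 0 0 0; 0.6 0 0 40 0; 0.6 0 0 50 0; 0.6 0 0 20 0", squeeze=25)

```text
t: 3.7
position: [0.4716, -0.3364, 0.1503]
orientation: [0.002, 0.986, -0.167, 0.002]
force: [0.4, 0.3, -1.4]
opening: 0.548
gripper_force: 26.1
```

Call:
jog_arm(rows="0.6 10 55 10 0; 0.6 10 60 10 0; 0.6 10 60 10 0; 0.6 10 60 10 0; 0.6 10 60 0 0; 0.6 10 60 0 0; 0.6 10 60 0 0; 0.6 8 55 0 0; 0.6 0 21 0 0; 0.6 0 0 0 0")

```text
t: 4.95
position: [0.5479, 0.1575, 0.1866]
orientation: [-0.0, 0.986, -0.166, 0.0]
force: [0.2, -0.7, -0.2]
opening: 0.552
gripper_force: 26.2
```

Run:
```python
from h import *
p=viewer.grab_frame("wrist");s=telemetry.read_state();print(s["position"],s["gripper_force"],proj(p,[.622,.1345,.03]),proj(p,[.5153,.1686,.085]))
for t in("platform_top","v_stop","clamp_fin"): print(t,finder.find_in(t,p))
save(p,"w3.png",None,1.5)
```

```text
[0.54799683 0.15625065 0.18652879] 26.22633308172226 [250.1 101.3] [252.7 238.7]
platform_top [{'box': [427.8, 101.9, 84.2, 128.4], 'confidence': 0.89}, {'box': [196.0, 38.3, 105.6, 200.9], 'confidence': 0.8}]
v_stop [{'box': [426.5, 106.8, 83.9, 124.6], 'confidence': 0.83}, {'box': [221.3, 161.8, 49.6, 49.2], 'confidence': 0.63}, {'box': [198.4, 43.5, 98.0, 192.5], 'confidence': 0.58}, {'box': [201.1, 193.4, 105.2, 128.9], 'confidence': 0.44}]
clamp_fin [{'box': [445.8, 195.5, 59.4, 36.9], 'confidence': 0.79}, {'box': [220.3, 163.5, 52.2, 51.5], 'confidence': 0.68}]
```

View pics/w3.png

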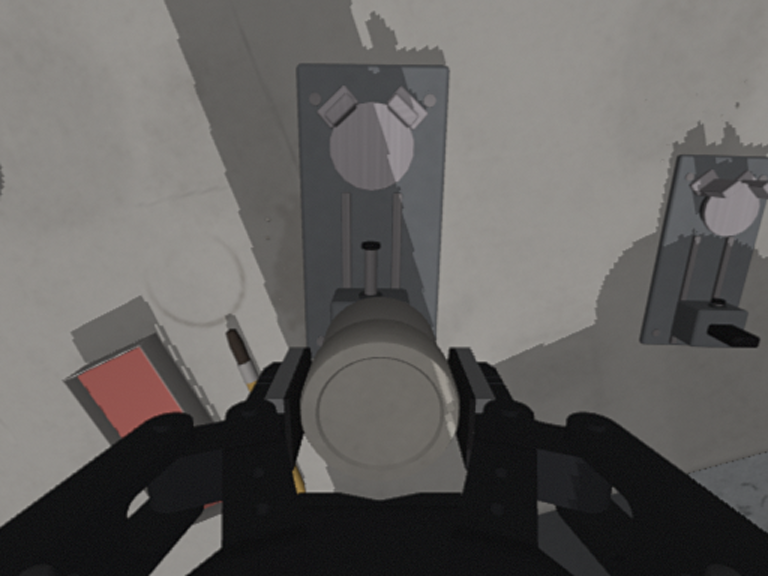

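The platform disc is at (371,147), with the pad tip at (371,245) about 30 mm in front of the carriage. The bed axis runs vertically, so the yaw is good. The held lid is at (379,413).

Run:
```python
from h import *
p=viewer.grab_frame("wrist");s=telemetry.read_state();print(s["position"])
print("plat",onz(p,371.5/1.5,146.5/1.5,.03),onz(p,330/1.5,146.5/1.5,.03),onz(p,413.5/1.5,146.5/1.5,.03),onz(p,247.7,103/1.5,.03),onz(p,247.7,190/1.5,.03))
print("lid",onz(p,379/1.5,413/1.5,s["position"][2]+.0107))
a=onz(p,373/1.5,66/1.5,.012);b=onz(p,371/1.5,335/1.5,.012);print("axis",np.arctan2(*(a-b)[[1,0]]))
print("pad",onz(p,371/1.5,245/1.5,.041))
```

```text
[0.54838224 0.15462016 0.1865562 ]
plat [0.626  0.1324 0.03  ] [0.6344 0.1563 0.03  ] [0.6176 0.1082 0.03  ] [0.6492 0.1241 0.03  ] [0.6015 0.141  0.03  ]
lid [0.5483 0.1543 0.1973]
axis -0.3482929921480393
pad [0.5706 0.1521 0.041 ]
```

Call:
jog_arm(rows="0.6 40 -11 0 0; 0.6 35 -10 -20 0; 0.6 0 0 -40 0; 0.6 0 0 -35 0; 0.6 0 0 0 0; 0.6 0 0 0 0")

```text
t: 5.95
position: [0.6241, 0.1342, 0.0929]
orientation: [-0.0, 0.986, -0.168, 0.001]
force: [0.2, -0.5, -0.4]
opening: 0.554
gripper_force: 26.3
```

Run:
```python
from h import *
p=viewer.grab_frame("wrist");s=telemetry.read_state();print(s["position"],s["force"])
print(proj(p,[.625,.133,.03]),onz(p,250,275,s["position"][2]+.0107))
save(p,"w4.png",None,1.5)
```

```text
[0.6245141  0.13440867 0.09346041] [-0.04177516 -0.15999668 -0.8972367 ]
[253.6 215.2] [0.625  0.1347 0.1042]
```

View pics/w4.png

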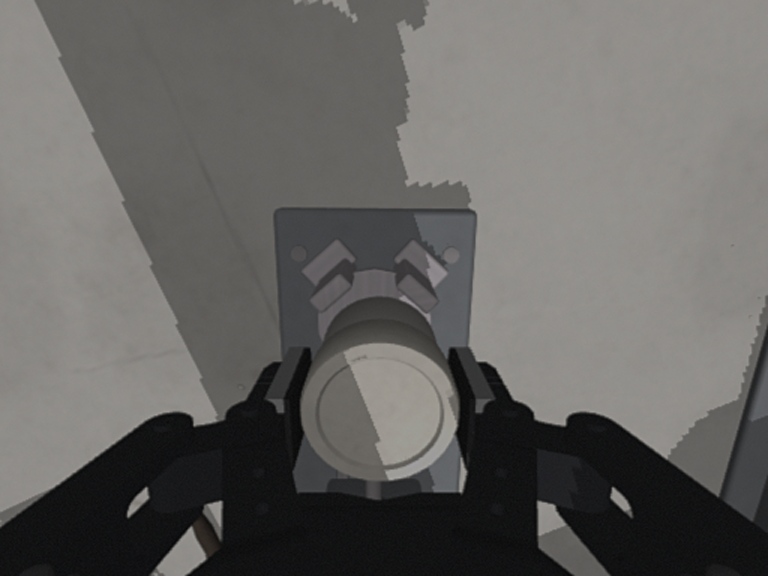

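Run:
```python
from h import *
p=viewer.grab_frame("wrist");s=telemetry.read_state();t=np.array(s["position"]);print(t)
n=np.array([np.sin(.34),np.cos(.34)]); e=np.array([np.cos(.34),-np.sin(.34)])
for u,v,z in((375.5,209,.012),(374,265,.048),(375,240,.048),(380,415,t[2]+.0107),(379,298,t[2]-.008)):
    q=onz(p,u/1.5,v/1.5,z)[:2];print(u,q,"lat",((q-t[:2])@n*1e3).round(1),"lon",((q-t[:2])@e*1e3).round(1))
```

```text
[0.62457122 0.13456532 0.09363308]
375.5 [0.673  0.1191] lat 1.6 lon 50.8
374 [0.6555 0.1255] lat 1.8 lon 32.2
375 [0.6649 0.1218] lat 1.4 lon 42.3
380 [0.6238 0.1339] lat -0.9 lon -0.5
379 [0.6528 0.1242] lat -0.4 lon 30.1
```

Call:
jog_arm(rows="0.6 0.7 2 0 0; 0.6 0 0 -15 0; 0.6 0 0 -8 0; 0.6 0 0 -1 0; 0.6 0 0 0 0; 0.6 0 0 0 0")

```text
t: 6.8
position: [0.6264, 0.1383, 0.0726]
orientation: [-0.001, 0.986, -0.167, 0.003]
force: [-9.9, 2.4, 27.2]
opening: 0.55
gripper_force: 43.9
```

Call:
jog_arm(rows="0.6 0 0 4 0; 0.6 0 0 0 0; 0.6 0 0 0 0")

```text
t: 7.18
position: [0.625, 0.1374, 0.073]
orientation: [-0.001, 0.986, -0.167, 0.001]
force: [-2.2, 1.5, 11.4]
opening: 0.552
gripper_force: 41.6
```

Run:
```python
from h import *
p=viewer.grab_frame("wrist");q=viewer.grab_frame("scene");s=telemetry.read_state();print(s["position"],s["force"],s["gripper_force"])
A=cv2.resize(p["frame"][100:340,130:380,::-1],(500,480));B=cv2.resize(q["frame"][190:270,165:215+35,::-1],(300,282),interpolation=2)
C=np.zeros((480,800,3),np.uint8);C[:,:500]=A;C[:282,500:]=B;cv2.imwrite("pics/w5.png",C)
```

```text
[0.62505783 0.13735006 0.07301567] [-2.97402826  1.77384878 11.30105059] 41.59291461110115
```

View pics/w5.png

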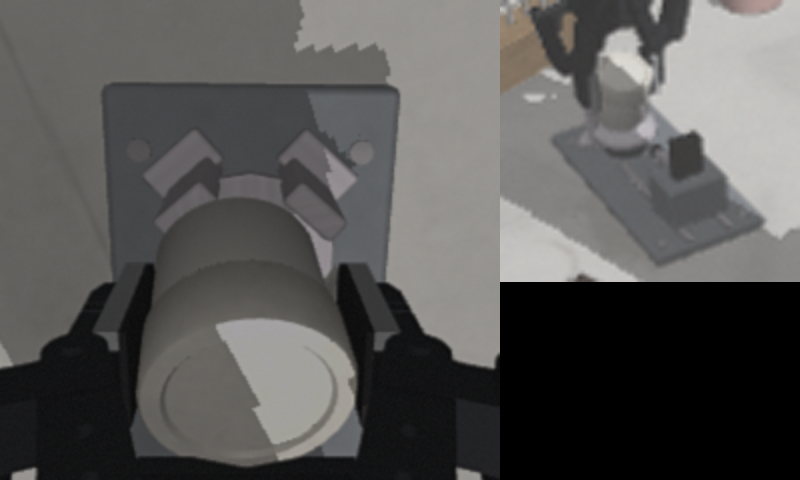

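The pot has been pushed up about 4 mm in the hand and tilted, with its foot forward. Its foot landed on the V walls, so I was too far forward. I'll lift clear, back off along -x of the cradle and re-measure.

Call:
jog_arm(rows="0.6 0 0 10 0; 0.6 0 0 12 0; 0.6 -6 1 0 0; 0.6 0 0 0 0; 0.6 0 0 0 0")

```text
t: 7.9
position: [0.6175, 0.1378, 0.0929]
orientation: [0.0, 0.986, -0.167, -0.0]
force: [-0.2, -0.4, -0.4]
opening: 0.552
gripper_force: 40.2
```

Run:
```python
from h import *
p=viewer.grab_frame("wrist");q=viewer.grab_frame("scene");s=telemetry.read_state();print(s["position"],s["force"],s["gripper_force"],s["opening"])
A=cv2.resize(p["frame"][100:340,130:380,::-1],(500,480));B=cv2.resize(q["frame"][180:270,165:250,::-1],(300,318),interpolation=2)
C=np.zeros((480,800,3),np.uint8);C[:,:500]=A;C[:318,500:]=B;cv2.imwrite("pics/w6.png",C)
```

```text
[0.61772788 0.13772638 0.09303586] [ 0.34592616  0.06957172 -1.14323034] 40.236209481954575 0.5537389824487645
```

View pics/w6.png

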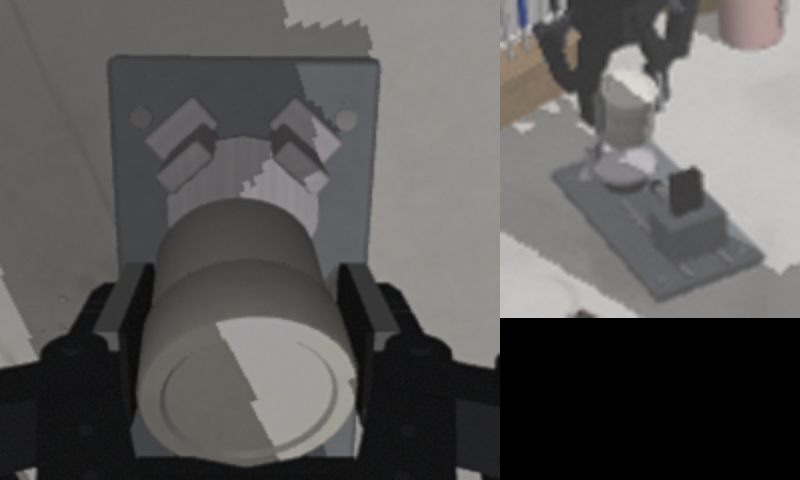

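The pot is tilted about 10–15° in the hand, foot toward the V. I'll set it on the clear bench between the cradles, let it stand flat, and regrasp it.

Call:
jog_arm(rows="0.6 0 0 30 0; 0.6 6 -40 0 0; 0.6 8 -50 0 0; 0.6 8 -43 0 0; 0.6 0 0 -30 0; 0.6 0 0 -40 0; 0.6 0 0 -8 0; 0.6 0 0 0 0", squeeze=20)

```text
t: 9.0
position: [0.6398, 0.0049, 0.0453]
orientation: [-0.0, 0.986, -0.167, -0.0]
force: [0.2, 0.1, 0.4]
opening: 0.548
gripper_force: 40.2
```

Call:
jog_arm(rows="0.6 0 0 -2 0; 0.6 0 0 -2 0; 0.6 0 0 -2 0; 0.6 0 0 0 0")

```text
t: 9.5
position: [0.6399, 0.0048, 0.0395]
orientation: [0.0, 0.986, -0.167, 0.0]
force: [-0.8, 0.7, -0.6]
opening: 0.553
gripper_force: 40.2
```

Call:
jog_arm(rows="0.6 0 0 -2 0; 0.6 0 0 -2 0; 0.6 0 0 0 0")

```text
t: 9.88
position: [0.6397, 0.0048, 0.0351]
orientation: [-0.0, 0.986, -0.167, -0.0]
force: [-0.8, 0.1, -0.6]
opening: 0.551
gripper_force: 40.2
```

Call:
jog_arm(rows="0.6 0 0 -2 0; 0.6 0 0 -2 0; 0.6 0 0 -2 0; 0.6 0 0 0 0")

```text
t: 10.38
position: [0.6433, 0.0036, 0.0332]
orientation: [0.0, 0.986, -0.167, 0.004]
force: [-0.9, -1.6, 14.0]
opening: 0.557
gripper_force: 40.4
```

Call:
jog_arm(rows="0.6 0 0 1 0; 0.4 0 0 0 0; 0.3 0 0 0 0; 0.3 0 0 5 0; 0.3 0 0 3 0; 0.3 0 0 0 0; 0.3 0 0 0 0; 0.3 0 0 0 0")

```text
t: 11.38
position: [0.6398, 0.0048, 0.0383]
orientation: [-0.0, 0.986, -0.167, -0.0]
force: [-0.0, -0.5, 0.5]
opening: 0.7
gripper_force: 0.0
```

Run:
```python
from h import *
p=viewer.grab_frame("wrist");s=telemetry.read_state();print(s["position"],s["force"],s["opening"])
t=s["position"];print(proj(p,[t[0],t[1],.049]))
save(p,"w7.png",(106,60,300,300),1.6)
```

```text
[0.63984084 0.00478518 0.03830089] [ 0.02776984  0.37776231 -0.0940232 ] 0.6980604908932884
[251.8 275.5]
```

View pics/w7.png

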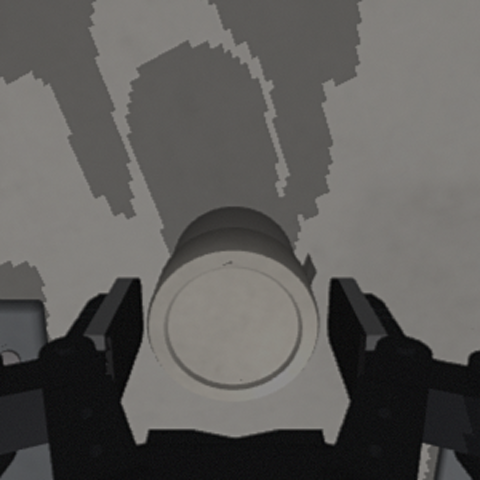

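The pot stands upright at crop (233,326), which is 12 px or about 5 mm ahead of the TCP. I'll shift, regrasp, and go back to the viewing standoff for a numeric platform fix.

Call:
jog_arm(rows="0.3 5 -1.8 0 0; 0.3 0 0 0 0; 0.6 0 0 0 0; 0.6 0 0 0 0; 0.6 0 0 0 0; 0.6 0 0 0 0; 0.6 0 0 50 0; 0.6 0 0 60 0; 0.6 0 0 39 0", squeeze=30)

```text
t: 12.55
position: [0.6455, 0.003, 0.1904]
orientation: [-0.0, 0.986, -0.167, 0.001]
force: [1.1, 0.1, -1.0]
opening: 0.551
gripper_force: 31.2
```

Call:
jog_arm(rows="0.6 -33 50 0 0; 0.6 -33 50 0 0; 0.6 -31 52 0 0; 0.6 0 0 0 0; 0.6 0 0 0 0; 0.6 0 0 0 0; 0.6 0 0 0 0")

```text
t: 13.42
position: [0.5485, 0.1539, 0.1873]
orientation: [0.0, 0.986, -0.168, -0.0]
force: [-0.5, -0.5, -1.3]
opening: 0.556
gripper_force: 31.2
```

Run:
```python
from h import *
from scipy.optimize import least_squares
p=viewer.grab_frame("wrist");s=telemetry.read_state();t=np.array(s["position"]);print(t,s["gripper_force"],s["opening"],s["t"])
g=cv2.GaussianBlur(cv2.cvtColor(p["frame"],cv2.COLOR_RGB2GRAY),(3,3),0)
c=cv2.HoughCircles(g[40:150,190:310],cv2.HOUGH_GRADIENT,1,10,param1=60,param2=10,minRadius=24,maxRadius=33)[0][:4]
for u,v,r in c: print(u+190,v+40,r,onz(p,u+190,v+40,.03))
L=cv2.HoughCircles(g[190:340,180:330],cv2.HOUGH_GRADIENT,1,10,param1=60,param2=10,minRadius=35,maxRadius=60)[0][:3]
for u,v,r in L: print("lid",u+180,v+190,r,onz(p,u+180,v+190,t[2]+.0107))
# bed left/right edges along rows, at z=.012: horizontal gradient profile
n=np.array([np.sin(.34),np.cos(.34)]);e=np.array([n[1],-n[0]]);G=cv2.Sobel(g,cv2.CV_32F,1,0)
for v in (60,110,140,170):
    l=170+np.argmax(abs(G[v,170:215]));r=285+np.argmax(abs(G[v,285:315]))
    a,b=onz(p,l,v,.012)[:2],onz(p,r,v,.012)[:2];print(v,l,r,"w",np.hypot(*(a-b)).round(4),"mid lat",((a+b)/2@n).round(4))
Gy=cv2.Sobel(g,cv2.CV_32F,0,1)
for u in (225,245,275):
    v=30+np.argmax(abs(Gy[30:58,u]));print("front",u,v,(onz(p,u,v,.012)[:2]@e).round(4))
print("TCP lat/lon",t[:2]@n,t[:2]@e)
```

```text
[0.54841936 0.15401735 0.1872539 ] 31.233386993408203 0.5546151809754308 13.475
242.5 99.5 27.9 [0.6263 0.1365 0.03  ]
241.5 85.5 28.0 [0.638  0.1333 0.03  ]
lid 253.5 280.5 52.7 [0.5459 0.154  0.198 ]
lid 252.5 267.5 42.5 [0.5522 0.1523 0.198 ]
lid 253.5 291.5 51.6 [0.5405 0.1559 0.198 ]
60 193 294 w 0.0954 mid lat 0.337
110 195 292 w 0.0958 mid lat 0.3373
140 197 291 w 0.0954 mid lat 0.3369
170 198 290 w 0.096 mid lat 0.3371
front 225 45 0.5938
front 245 44 0.5947
front 275 35 0.6023
TCP lat/lon 0.3280913535696678 0.4656621076385602
```

Call:
jog_arm(rows="0.6 40 -9 0 0; 0.6 32 -7.5 -20 0; 0.6 0 0 -40 0; 0.6 0 0 -34 0; 0.6 0 0 0 0; 0.6 0 0 0 0; 0.6 0 0 0 0")

```text
t: 14.35
position: [0.6214, 0.1385, 0.0957]
orientation: [-0.0, 0.986, -0.167, 0.002]
force: [0.3, 0.5, -0.7]
opening: 0.549
gripper_force: 31.2
```

Call:
jog_arm(rows="0.6 -0.3 -0.8 -5 0; 0.6 0 0 -6 0; 0.6 0 0 0 0; 0.6 0 0 0 0")

```text
t: 14.85
position: [0.6195, 0.1377, 0.0823]
orientation: [0.0, 0.986, -0.167, -0.0]
force: [0.3, -0.0, -0.2]
opening: 0.552
gripper_force: 31.2
```

Call:
jog_arm(rows="0.6 0.5 0 -4 0; 0.6 0 0 -4 0; 0.6 0 0 0 0; 0.6 0 0 0 0")

```text
t: 15.35
position: [0.6201, 0.1377, 0.0744]
orientation: [0.0, 0.986, -0.167, -0.0]
force: [0.0, -0.9, 0.3]
opening: 0.55
gripper_force: 31.2
```

Call:
jog_arm(rows="0.6 0 0 -3 0; 0.6 0 0 -2 0; 0.6 0 0 0 0; 0.6 0 0 0 0")

```text
t: 15.85
position: [0.6202, 0.1377, 0.0694]
orientation: [-0.0, 0.986, -0.167, 0.0]
force: [0.6, 0.2, -0.6]
opening: 0.551
gripper_force: 31.2
```

Call:
jog_arm(rows="0.6 0 0 -1 0; 0.6 0 0 0 0; 0.6 0 0 0 0")

```text
t: 16.23
position: [0.6203, 0.1377, 0.0686]
orientation: [-0.0, 0.986, -0.167, 0.0]
force: [0.3, -0.0, 0.9]
opening: 0.556
gripper_force: 31.3
```

Call:
jog_arm(rows="0.42 0 0 0 0; 0.36 0 0 0 0; 0.3 0 0 0 0; 0.3 0 0 0 0; 0.3 0 0 0 0; 0.3 0 0 20 0; 0.3 0 0 40 0; 0.3 0 0 40 0; 0.3 0 0 0 0; 0.3 0 0 0 0")

```text
t: 17.48
position: [0.6201, 0.1377, 0.1692]
orientation: [-0.0, 0.986, -0.167, 0.0]
force: [-0.7, 0.0, -0.6]
opening: 0.703
gripper_force: 0.0
```

Run:
```python
from h import *
p=viewer.grab_frame("wrist");s=telemetry.read_state();t=np.array(s["position"]);print(t,s["force"],s["opening"],s["t"])
print("pred lid if at release",proj(p,[.6203,.1377,.079]))
print([ (d["box"],d["confidence"]) for d in finder.find_in("pot_centre",p)])
g=cv2.GaussianBlur(cv2.cvtColor(p["frame"],cv2.COLOR_RGB2GRAY),(3,3),0)
u0,v0=proj(p,[.6203,.1377,.079]).astype(int)
H=cv2.HoughCircles(g[v0-70:v0+70,u0-70:u0+70],cv2.HOUGH_GRADIENT,1,8,param1=60,param2=12,minRadius=20,maxRadius=55)
for u,v,r in (H[0][:5] if H is not None else []): print(u+u0-70,v+v0-70,r,onz(p,u+u0-70,v+v0-70,.079))
```

```text
[0.61956641 0.13766196 0.16808521] [-0.61568005 -0.17138371 -0.32825639] 0.6991328720643464 17.525
pred lid if at release [252.4 204.1]
[([225.0, 165.8, 55.9, 67.6], 0.69)]
250.5 203.5 27.7 [0.6213 0.1389 0.079 ]
249.5 194.5 30.0 [0.6284 0.1373 0.079 ]
241.5 193.5 39.9 [0.6311 0.1428 0.079 ]
260.5 201.5 37.8 [0.6203 0.1311 0.079 ]
261.5 189.5 45.5 [0.6291 0.1273 0.079 ]
```

The pot stands where I released it. Now I'll close the fingers, go behind the fin, and push it forward while watching the force.

Call:
jog_arm(rows="1 -45 16 0 0; 1 -45 16 0 0; 1 -45 15.5 0 0; 1 0 0 0 0; 1 0 0 0 0; 1 0 0 -30 0; 1 0 0 -40 0; 1 0 0 -23 0; 1 0 0 0 0; 1 0 0 0 0")

```text
t: 18.82
position: [0.4865, 0.185, 0.0762]
orientation: [-0.0, 0.986, -0.168, 0.001]
force: [-0.4, -0.8, 0.6]
opening: 0.003
gripper_force: 0.0
```

Run:
```python
from h import *
s=telemetry.read_state();t=np.array(s["position"])
n=np.array([np.sin(.34),np.cos(.34)]);e=np.array([n[1],-n[0]]);print(t,t[:2]@e,t[:2]@n,s["force"])
p=viewer.grab_frame("wrist")
for k in("clamp_fin","carriage_front"):print(finder.find_in(k,p)[:2])
print(proj(p,[.5175,.1734,.085]))
```

```text
[0.48647414 0.18495014 0.07615037] 0.39694728118262407 0.33659545563771925 [-0.36469308 -0.75195236  0.62689683]
[{'box': [204.9, 69.8, 94.5, 143.3], 'confidence': 0.95}]
[{'box': [207.8, 66.7, 93.1, 148.9], 'confidence': 0.79}]
[253.4 203.4]
```

Call:
jog_arm(rows="1 4.7 -1.7 0 0; 1 4.7 -1.7 0 0; 1 2.8 -1 0 0; 1 2.8 -1 0 0; 1 2.8 -1 0 0; 1 0 0 0 0")

```text
t: 19.73
position: [0.5028, 0.1788, 0.0753]
orientation: [0.0, 0.986, -0.167, -0.0]
force: [-1.5, 0.3, 1.6]
opening: -0.006
gripper_force: 0.6
```

Call:
jog_arm(rows="1 2.4 -0.8 0 0; 1 2.4 -0.8 0 0; 1 2.4 -0.8 0 0; 1 2.4 -0.9 0 0; 1 0 0 0 0")

```text
t: 20.35
position: [0.512, 0.1755, 0.0753]
orientation: [0.0, 0.986, -0.167, -0.001]
force: [-3.8, 1.2, 3.4]
opening: -0.001
gripper_force: 2.2
```

Call:
jog_arm(rows="1 2.4 -0.8 0 0; 1 2.4 -0.8 0 0; 1 2.4 -0.8 0 0; 1 2.4 -0.9 0 0; 1 0 0 0 0")

```text
t: 20.98
position: [0.5217, 0.172, 0.0752]
orientation: [0.0, 0.986, -0.167, -0.0]
force: [-3.9, -0.9, 1.9]
opening: 0.003
gripper_force: 2.0
```

Call:
jog_arm(rows="1 1.9 -0.7 0 0; 1 1.9 -0.7 0 0; 1 0 0 0 0")

```text
t: 21.35
position: [0.5255, 0.1707, 0.0752]
orientation: [0.0, 0.986, -0.167, -0.0]
force: [-5.2, -0.1, 1.9]
opening: -0.001
gripper_force: 2.1
```

Run:
```python
from h import *
s=telemetry.read_state();t=np.array(s["position"]);f=np.array(s["force"])
n=np.array([np.sin(.34),np.cos(.34)]);e=np.array([n[1],-n[0]]);print("lon",t[:2]@e,"f",f[:2]@e,f)
g=cv2.cvtColor(viewer.grab_frame("scene")["frame"],cv2.COLOR_RGB2GRAY)
q=viewer.grab_frame("top")
for k in("pot_centre","clamp_fin"): print(k,finder.find_in(k,q)[:3])
```

```text
lon 0.4384963422226401 f -4.867772499486308 [-5.19778832 -0.09735517  1.92964233]
pot_centre [{'box': [164.5, 159.3, 19.8, 21.3], 'confidence': 0.66}]
clamp_fin [{'box': [161.2, 178.9, 12.4, 17.8], 'confidence': 0.62}, {'box': [231.4, 224.8, 11.1, 13.2], 'confidence': 0.57}]
```

Sliding takes about 5 N, as expected. I'll go on in 1 mm steps with short calls.

Call:
jog_arm(rows="1 0.9 -0.3 0 0; 1 0.9 -0.3 0 0; 1 0.9 -0.4 0 0; 1 0 0 0 0")

```text
t: 22.05
position: [0.5283, 0.1697, 0.0752]
orientation: [0.0, 0.986, -0.167, -0.0]
force: [-4.8, -1.0, 1.6]
opening: -0.003
gripper_force: 2.2
```

Call:
jog_arm(rows="1 0.9 -0.3 0 0; 1 0.9 -0.3 0 0; 1 0 0 0 0")

```text
t: 22.42
position: [0.53, 0.1691, 0.0752]
orientation: [0.0, 0.986, -0.167, -0.0]
force: [-4.8, -0.7, 2.3]
opening: -0.0
gripper_force: 2.4
```

Call:
jog_arm(rows="1 0.9 -0.3 0 0; 1 0.9 -0.4 0 0; 1 0 0 0 0")

```text
t: 22.8
position: [0.5318, 0.1684, 0.0752]
orientation: [0.0, 0.986, -0.167, -0.0]
force: [-4.8, -0.5, 1.5]
opening: -0.002
gripper_force: 2.4
```

Call:
jog_arm(rows="1 0.9 -0.3 0 0; 1 0.9 -0.3 0 0; 1 0 0 0 0")

```text
t: 23.18
position: [0.5336, 0.1678, 0.0752]
orientation: [0.0, 0.986, -0.167, -0.0]
force: [-3.9, -0.5, 2.1]
opening: 0.002
gripper_force: 2.4
```

Call:
jog_arm(rows="1 0.9 -0.3 0 0; 1 0 0 0 0")

```text
t: 23.42
position: [0.5344, 0.1675, 0.0752]
orientation: [0.0, 0.986, -0.167, -0.001]
force: [-5.5, 0.2, 2.2]
opening: -0.001
gripper_force: 2.6
```

Call:
jog_arm(rows="1 0.9 -0.3 0 0; 1 0 0 0 0")

```text
t: 23.68
position: [0.5349, 0.1673, 0.0752]
orientation: [0.0, 0.986, -0.167, -0.001]
force: [-7.5, 0.2, 3.3]
opening: -0.002
gripper_force: 3.4
```

Call:
jog_arm(rows="1 0.5 -0.2 0 0; 1 0 0 0 0")

```text
t: 23.92
position: [0.5351, 0.1673, 0.0752]
orientation: [0.0, 0.986, -0.167, -0.001]
force: [-9.6, 0.1, 4.7]
opening: -0.001
gripper_force: 4.2
```

Run:
```python
from h import *
s=telemetry.read_state();t=np.array(s["position"]);f=np.array(s["force"])
n=np.array([np.sin(.34),np.cos(.34)]);e=np.array([n[1],-n[0]]);print("lon",t[:2]@e,"f",f[:2]@e,f)
p=viewer.grab_frame("wrist");g=cv2.GaussianBlur(cv2.cvtColor(p["frame"],cv2.COLOR_RGB2GRAY),(3,3),0)
for nm,X in(("released",[.6203,.1377,.079]),("home",[.6245,.1360,.079])): print(nm,proj(p,X))
u0,v0=proj(p,[.624,.136,.079]).astype(int);a=max(v0-80,0)
H=cv2.HoughCircles(g[a:v0+80,u0-80:u0+80],cv2.HOUGH_GRADIENT,1,8,param1=60,param2=12,minRadius=22,maxRadius=60)
for u,v,r in (H[0][:5] if H is not None else []): print(u+u0-80,v+a,r,onz(p,u+u0-80,v+a,.079))
print(finder.find_in("pot_centre",p)[:2])
```

```text
lon 0.44864212489537186 f -9.085643525552301 [-9.58539192  0.14684399  4.6874315 ]
released [251.5  57.2]
home [252.1  44.1]
257.5 36.5 56.1 [0.6263 0.1332 0.079 ]
253.5 47.5 58.3 [0.6232 0.1359 0.079 ]
242.5 39.5 56.1 [0.6272 0.1389 0.079 ]
250.5 55.5 50.5 [0.621  0.1379 0.079 ]
245.5 48.5 52.8 [0.6239 0.1389 0.079 ]
[{'box': [189.1, 0.5, 123.8, 108.2], 'confidence': 0.91}]
```

Call:
jog_arm(rows="1 0.3 -0.1 0 0; 1 0 0 0 0")

```text
t: 24.28
position: [0.5351, 0.1673, 0.0752]
orientation: [0.0, 0.986, -0.167, -0.002]
force: [-9.2, 0.5, 6.3]
opening: 0.001
gripper_force: 4.7
```

Call:
jog_arm(rows="1 0.3 -0.1 0 0; 1 0 0 0 0")

```text
t: 24.52
position: [0.5352, 0.1672, 0.0752]
orientation: [0.0, 0.986, -0.167, -0.002]
force: [-10.3, 1.9, 6.9]
opening: 0.002
gripper_force: 5.1
```

The push is about 10.3 N, some 5 N beyond sliding, so it's snug. I'll retreat straight back and verify.

Call:
jog_arm(rows="1 -2 0.7 0 0; 1 -9 3 0 0; 1 -10 4 0 0; 1 0 0 50 0; 1 0 0 45 0; 1 22 -8 0 0; 1 22 -8 0 0; 1 0 0 0 0; 1 0 0 0 0; 1 0 0 0 0")

```text
t: 25.78
position: [0.559, 0.159, 0.1701]
orientation: [0.0, 0.986, -0.167, -0.0]
force: [0.6, 0.1, -0.2]
opening: 0.003
gripper_force: 0.0
```

Run:
```python
from h import *
s=telemetry.read_state();t=np.array(s["position"]);print(t,s["force"],s["t"])
n=np.array([np.sin(.34),np.cos(.34)]);e=np.array([n[1],-n[0]])
p=viewer.grab_frame("wrist");g=cv2.GaussianBlur(cv2.cvtColor(p["frame"],cv2.COLOR_RGB2GRAY),(3,3),0)
u0,v0=proj(p,[.624,.136,.079]).astype(int);a=max(v0-70,0);print(u0,v0)
r0=np.hypot(*(proj(p,[.624+.024*n[0],.136+.024*n[1],.079])-proj(p,[.624,.136,.079])));print("lid r px",r0)
H=cv2.HoughCircles(g[a:v0+70,u0-70:u0+70],cv2.HOUGH_GRADIENT,1,6,param1=60,param2=12,minRadius=int(r0-8),maxRadius=int(r0+3))
for u,v,r in (H[0][:4] if H is not None else []):
    q=onz(p,u+u0-70,v+a,.079);print(u+u0-70,v+a,r,q,"lon",q[:2]@e,"lat",q[:2]@n)
q=viewer.grab_frame("top")
for k in("pot_centre","clamp_fin","big_jar","bur_case","bench_brush"): print(k,[(np.round(d["box"],0).astype(int).tolist()) for d in finder.find_in(k,q)[:2]])
b=finder.find_in("pot_centre",p);print(b[:1])
save(p,"w8.png",(106,0,300,260),2)
```

```text
[0.55900527 0.15899677 0.17014699] [ 0.58947721  0.08170393 -0.16561298] 25.775
253 111
lid r px 33.70059346658452
252.5 109.5 33.0 [0.6256 0.1358 0.079 ] lon 0.5444997716418107 lat 0.3366556084220429
251.5 101.5 32.1 [0.631  0.1347 0.079 ] lon 0.5499574826370188 lat 0.3374194085875221
259.5 110.5 32.1 [0.6233 0.1313 0.079 ] lon 0.5438321278257292 lat 0.33164619211524143
245.5 107.5 34.3 [0.6285 0.1401 0.079 ] lon 0.5457997656756375 lat 0.34167656605102315
pot_centre [[168, 157, 17, 21]]
clamp_fin [[153, 174, 22, 26], [234, 225, 9, 14]]
big_jar [[257, 124, 22, 30]]
bur_case [[366, 242, 20, 13]]
bench_brush []
[{'box': [218.4, 73.1, 66.9, 71.6], 'confidence': 0.79}]
```

The wrist fix puts the pot at lon .5445, lat .3367. That matches the platform centre measured earlier (.5445, .3371), so it's home and centred.

```bash
python3 -c "
from rig import ticket
print(ticket.hand_in())"
```

```text
the job is handed in; nothing more can be done
None
```

I handed the job in: the pot stands on the larger cradle's platform, pushed home against the V-stop and centred to within about 1 mm by the wrist camera. The clamp push was about 5 N beyond what sliding takes, and the arm is clear. On the first try the pot's foot caught the V walls with about 27 N and tilted in the grip, so I set it on clear bench and regrasped it. The final upright check was by numbers only, since my ten pictures were used up, and the brush was not found in the last top view, though I saw no contact with it.

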